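# Stand the mushroom punch up and run it in under the grinding wheel

### The arm

A 6-joint arm with a two-finger parallel gripper is mounted at the origin on the work surface. World frame = base frame: x ahead of the robot, y to its left, z up, the work surface at z = 0. Lengths are in m, angles in rad, forces in N, time in s.
With the tool pointing down it reaches from about 0.275 to 0.775 m from the base axis. Payload 14.6 kg.
Tool frame: the origin (TCP) lies at the very end of the fingers, on their centre line; the grasp point (between the pads) lies 19 mm behind it; z points along the fingers, y is the direction in which the jaws open and shut (so a half turn about z gives the same grasp; the last joint's range is limited). The gripper opens to 85 mm and grips with 20 to 120 N. Pads are 22 mm wide; open, the fingers measure 114 mm over their backs; the gripper's body (76 mm by 85 mm) begins 54 mm behind the grasp point. The pads swing forward as they close: fully open they stand 13 mm farther back than shut.
Start: joints at [-1.34, 0.263, -0.048, 1.259, 0, 1.415], TCP at [0.198, -0.486, 0.193] pointing down, gripper open.
Joint ranges: [-2.65, 2.65], [-0.89, 1.7], [-1.18, 1.37], [-2.13, 2.11], [-1.35, 1.29], [-3.14, 3.14]. Speed limits (rad/s): [1.89, 1.89, 2.57, 2.79, 3.14, 3.14].

### API

Orientations are given as a unit quaternion [x, y, z, w].
In Python, from rig import r gives the robot as it stands. Calls block until the motion is done:
- r.movep(position, orientation): joint-space move of the TCP to a pose.
- r.move_l(position, attitude=None, velocity=0.15): straight line of the TCP; attitude=None keeps the orientation; velocity is the mean speed in m/s.
- r.move_joints(angles): joint-space move.
- r.gripper_open() and r.gripper_close(): open the fingers fully, or close them until they stop; the grip force is fixed at half the most.
- r.dwell(seconds).
- r.inverse_kinematics(position, orientation): joint angles nearest the present ones, or None.
- r.sense(): the state.
- r.read_camera(name): name is "scene" or "top"; returns a dict with "pixels" (400x640x3 uint8, red, green, blue), "K" (3x3 intrinsics, pixels), "xyz" and "orientation" of the camera in the world. Camera axes: x right, y up, looking along -z (the intrinsics and any distortion apply to the point x, -y, -z); pixel columns grow to the right and rows downward; lengths in m; the calibration is good to about 2 mm. A picture is of the moment at which its call begins. There is no depth.
A pose or a line that the arm cannot do raises r.PlanningError and nothing moves.
- r.sign_off(): hands the job in, once; it reports no verdict.
The state is a dict: "time": time; "q": joint angles; "qvel": joint speeds; "tau": joint torques, N m; "tool_pos": TCP position; "orientation": TCP orientation; "wrist_force": force on the tool from outside, world axes, zero at the start; "moment": the same for the moment, N m; "grip_width": finger opening in m.
Only numpy, scipy, OpenCV 4.12 (cv2) and the standard library are available. Lean on these libraries where they do the work, as an engineer would, in place of code of your own. Each camera call takes 0.05 s, during which the arm holds its last target.

### The job

Tip the mushroom-shaped steel punch up off its yellow rest so that it stands upright by itself on its narrow square foot, inside the red outline; let go gently and wait until it has stood quite still for a second or two. Then push the grinder's carriage slowly by its black ball handle, all the way in to its stop, so that the punch ends up standing under the pink wheel. Do not let the punch fall over, keep off the wheel, and leave the screwdriver, the jar and the steel disc where they are.

Things in the scene. Friction and masses are not known exactly. Their poses are not given: they have to be found in the camera images.
- punch: loose top-heavy steel punch, 0.35 to 0.7 kg, 128 mm tall: square foot 26 x 26 x 12 mm, stem 18 mm in diameter, round head 44 mm in diameter from 100 to 128 mm up. Origin: centre of the foot's underside; z runs from foot to head. Centre of mass about 84 mm up: it balances on a foot edge at about 0.15 rad. It starts leaning 25 degrees from upright towards -x of the spot, against the rest
- punch_mid (a point): point on the punch's axis half-way up, 64 mm from the underside; same axes as the punch. While the punch leans, the centre of its head is 49 mm to the -x side of the spot and 109 mm above the carriage's top
- spot (a point): centre of the red outline (about 50 mm square) on the carriage's flat top, where the foot is to stand; moves with the carriage. z up; y: the direction in which the carriage slides in towards the wheel; x: across the carriage, away from the rest. The carriage is 170 mm wide in x and reaches from -185 to +95 mm in y
- stop (a point): middle of the top edge of a dark stop bar fixed on the carriage (face at x = +18 mm from the spot, 16 mm high, 12 mm thick, 100 mm long in y). It is there to catch the foot if it slides. The leaning punch rests on the -x edge of its foot, 13 mm to the -x side of the spot, and friction keeps that edge in place when the punch is tipped up, so that it comes to stand on the spot. Axes as the spot
- rest (a point): middle of the crossbar of the yellow rest on the carriage, a goalpost of 8 mm bar with its bar's axis 62 mm above the carriage's top and 42 mm to the -x side of the spot, 64 mm wide in y. Two prongs 16 mm long, 13.5 mm either side of the middle, point to +x beside the stem. Axes as the spot
- handle (a point): centre of the black ball (32 mm in diameter) of the carriage's handle, 66 mm above the carriage's top on an upright steel post 18 mm in diameter; 150 mm from the spot in the -y direction; same axes as the spot. Push it from its -y side towards +y
- carriage (a joint): position of the carriage along its slide in m: 0 = out (loading position, as at the start), 0.200 = fully in against its stop, the spot then right under the wheel. It moves with about 3 N of friction plus light damping and stays where it is left
- wheel: pink grinding wheel, 100 mm in diameter, 40 mm tall, fixed, not turning; origin: centre of its underside, 150 mm above the carriage's top and 200 mm in +y from the spot's starting place. A green motor 132 mm in diameter stands above it (with a terminal box on its +x side reaching 85 mm from the axis) and the column stands behind it in +y
- grinder: the fixed bench grinder with its green bed 180 mm wide and 55 mm high; origin on the bench under the spot's starting place; same axes as the spot. The carriage's top is 80 mm above the bench
- screwdriver: bystander: loose screwdriver with a yellow handle lying on the bench
- jar: bystander: amber glass jar, 60 mm in diameter, 80 mm tall; origin under its centre
- disc: bystander: loose steel disc 70 mm in diameter, 20 mm tall, lying flat; origin under its centre
Things that resemble listed ones, but are neither listed nor needed, are in the scene too. What is shaped like the punch but green or orange is not meant.

How it is judged:
By the outcome, as a careful person would: the job done as asked, in the order asked, and still so for the second after the job is handed in, with the robot touching nothing.
It also fails if it takes over 72 s, if anything falls off the work surface, if the arm or the gripper's body presses on something with over 40 N, if the wrist force passes 120 N, or if a joint passes its speed limit or range.

## Working session

There is one attempt and no reset: what is moved stays moved. The work goes in short steps, each a Python script; the robot and the scene stay as the last script left them, time stands still between calls to the robot, and variables do not carry over. Pictures are saved under pics/ and viewed, and the job is handed in when it is done.

```bash
ls; mkdir -p pics
python3 - <<'E'
from rig import r
import cv2,json,numpy as np
for n in("scene","top"):
    c=r.read_camera(n)
    cv2.imwrite(f"pics/{n}0.png",c["pixels"][:,:,::-1])
    print(n,{k:(np.array(v).round(4).tolist()) for k,v in c.items() if k!="pixels"})
s=r.sense();print(s)
E
```

```text
pics
scene {'K': [[425.8698, 0.0, 328.7667], [0.0, 425.8698, 195.2336], [0.0, 0.0, 1.0]], 'xyz': [1.1955, -0.1261, 0.8811], 'orientation': [0.2442, 0.2483, 0.6589, 0.6668]}
top {'K': [[400.5849, 0.0, 322.6796], [0.0, 400.5849, 203.6283], [0.0, 0.0, 1.0]], 'xyz': [0.3921, -0.1128, 1.0888], 'orientation': [-0.0597, 0.065, 0.7077, -0.701]}
{'time': 0.1, 'q': array([-1.34031735e+00,  2.63466726e-01, -4.88728193e-02,  1.25936810e+00,
        3.00073566e-05,  1.41553646e+00]), 'qvel': array([-0.00089708, -0.00069804,  0.00164341, -0.00076464, -0.00054994,
       -0.00015482]), 'tau': array([ 4.34918315e-03, -6.38578892e+01,  3.85063863e+01,  1.00288808e-02,
       -5.67321695e-05,  2.02807166e-05]), 'tool_pos': array([ 0.19748992, -0.48615008,  0.19267776]), 'orientation': array([ 9.81458177e-01,  1.91675872e-01, -2.14001163e-06, -4.55900589e-04]), 'wrist_force': array([-0.1822487 , -0.06720407,  0.12254883]), 'moment': array([-0.00429798,  0.02111599, -0.0113937 ]), 'grip_width': 0.0854545797842776}
```

View pics/scene0.png

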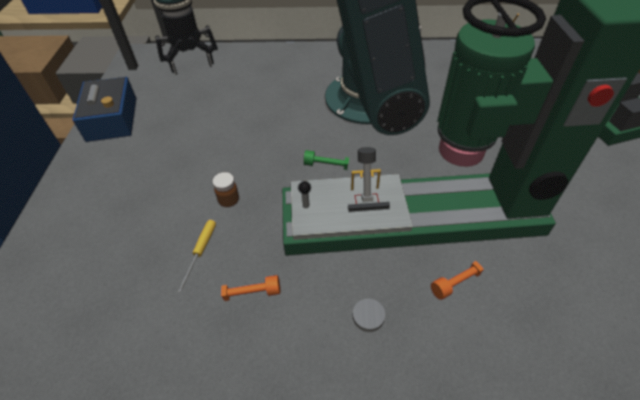

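View pics/top0.png

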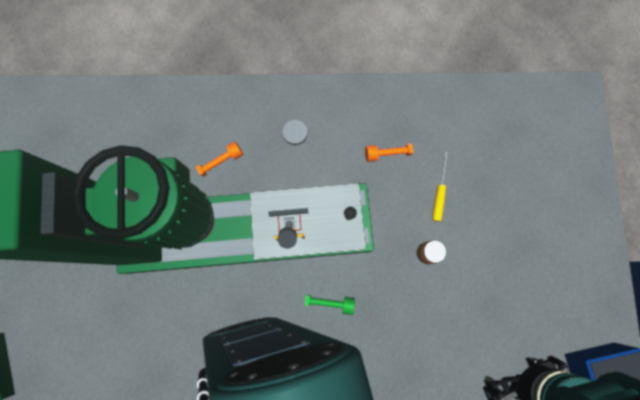

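In the scene view, the punch-like things are: a green one at (325,160), orange ones at (252,288) and (458,280), and the grey steel one on the carriage, with its head at (367,155) and foot at (367,198). The grey one leaning on the yellow rest fits the description. In the top view its head is at (287,238), the ball handle at (350,213) and the stop bar at (288,212). I'll check with close crops.

Run:
```python
import cv2,numpy as np
a=cv2.imread("pics/scene0.png")[135:255,270:430]
b=cv2.imread("pics/top0.png")[175:275,235:385]
cv2.imwrite("pics/cs.png",cv2.resize(a,None,fx=5,fy=5,interpolation=cv2.INTER_CUBIC))
cv2.imwrite("pics/ct.png",cv2.resize(b,None,fx=5,fy=5,interpolation=cv2.INTER_CUBIC))
```

```text
(no output)
```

View pics/cs.png

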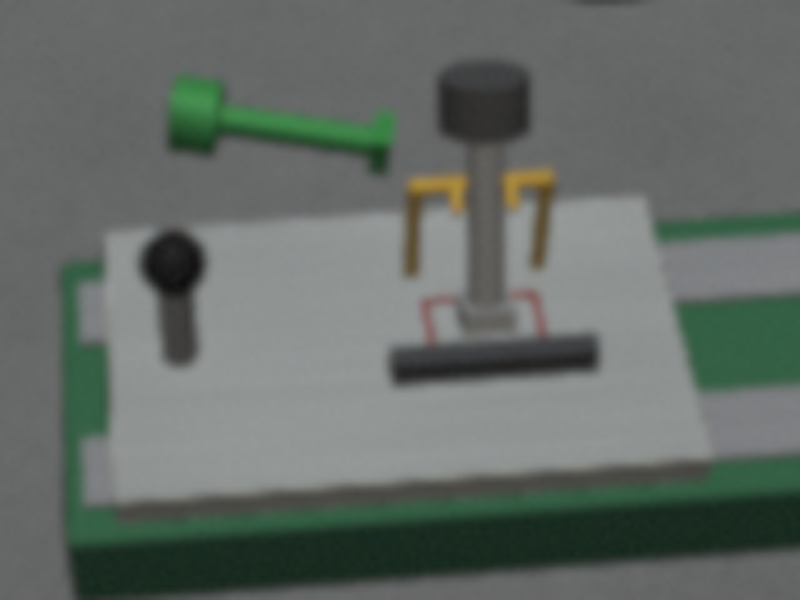

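View pics/ct.png

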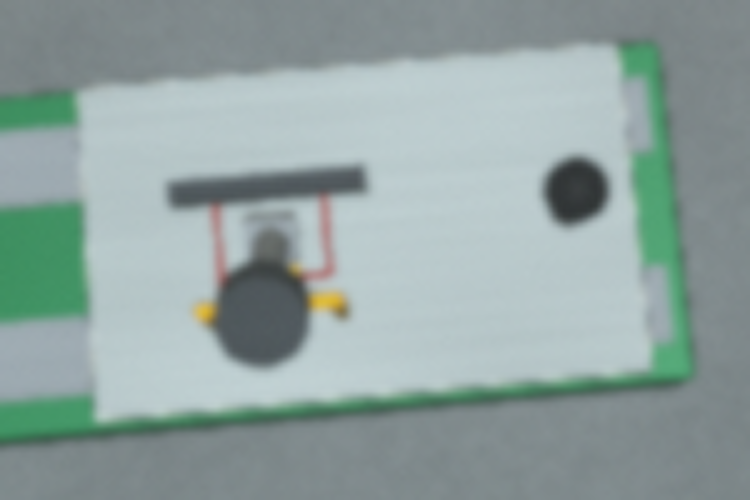

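```bash
cat > h.py <<'E'
import numpy as np,cv2
from scipy.spatial.transform import Rotation as R
from scipy.optimize import least_squares
CAM={"scene":([[425.8698,0,328.7667],[0,425.8698,195.2336],[0,0,1]],[1.1955,-.1261,.8811],[.2442,.2483,.6589,.6668]),
"top":([[400.5849,0,322.6796],[0,400.5849,203.6283],[0,0,1]],[.3921,-.1128,1.0888],[-.0597,.065,.7077,-.701])}
def proj(n,P):
    K,t,q=CAM[n];p=R.from_quat(q).inv().apply(np.atleast_2d(P)-t)*[1,-1,-1]
    p=p/p[:,2:];return (p@np.array(K).T)[:,:2]
def off(n): return {"scene":(270,135),"top":(235,175)}[n]
def crop2px(n,uv): return (np.array(uv)+.5)/5-.5+off(n)
def W(L,x): # local->world, z relative bench
    L=np.atleast_2d(L);c,s=np.cos(x[2]),np.sin(x[2])
    return np.c_[x[0]+c*L[:,0]-s*L[:,1],x[1]+s*L[:,0]+c*L[:,1],L[:,2]]
E
cat > fit.py <<'E'
from h import *
L=np.array([[85,95,80],[85,-185,80],[-85,-185,80],[-85,95,80],[0,-150,146],[24,0,96],[-49,0,189]])/1e3
T=[(78,92),(617,43),(652,368),(97,420),(576,190),(267,186),(263,314)]
L2=np.array([[85,95,80],[85,-185,80],[-85,-185,80],[-85,95,80],[0,-150,146],[24,0,96]])/1e3
S=[(708,460),(115,500),(105,235),(645,197),(174,262),(493,350)]
f=lambda x:np.r_[(proj("top",W(L,x))-crop2px("top",T)).ravel(),(proj("scene",W(L2,x))-crop2px("scene",S)).ravel()]
best=min((least_squares(f,[.4,0,y],loss="soft_l1") for y in(-1.5,0,1.5,3)),key=lambda s:s.cost)
print(best.x,best.cost);print(f(best.x).reshape(-1,2).round(2))
for n,LL,P in(("top",L,T),("scene",L2,S)):
    g=lambda x:(proj(n,W(LL,x))-crop2px(n,P)).ravel()
    print(n,least_squares(g,best.x).x,np.abs(g(least_squares(g,best.x).x)).max())
E
python3 fit.py
```

```text
[ 0.52586728 -0.03550181  0.07737853] 2.513875368060825
[[-0.49 -0.69]
 [ 0.11 -0.02]
 [ 0.08  0.82]
 [-0.5   0.23]
 [-0.03  0.23]
 [-0.15 -0.24]
 [-0.27 -0.33]
 [ 0.9  -0.48]
 [-0.63  0.6 ]
 [-0.58 -0.54]
 [-0.48 -0.44]
 [-0.52  0.57]
 [ 0.09 -0.01]]
top [ 0.5256315  -0.0359451   0.08266559] 0.5111232119450619
scene [ 0.52621882 -0.03499792  0.07020937] 0.937584982618489
```

The crops confirm the choice: a grey steel punch leaning on the yellow rest, with its foot inside the red outline. The two-camera fit agrees to within about 1 px, putting the spot at about (0.526, -0.0355) with a yaw of about 0.077. Next I'll check reachability, then approach the head.

```bash
cat >> h.py <<'E'
X0=np.array([0.5259,-0.0355,0.0775])
LEAN=np.deg2rad(25)
def ori(th,flip,yaw=X0[2],jaw="y"):
    # tool z opposite to punch axis leaning th towards -x
    z=np.array([np.sin(th),0,-np.cos(th)]);y=np.array([0,1.,0])*flip
    M=np.c_[np.cross(y,z),y,z]
    if jaw=="x": M=M@R.from_euler("z",np.pi/2).as_matrix()
    return (R.from_euler("z",yaw)*R.from_matrix(M)).as_quat()
def axpt(th,s,dy=0,dz=0,dx=0,x=X0):
    p=np.array([-.013+.013*np.cos(th)-s*np.sin(th)+dx,dy,.080+.013*np.sin(th)+s*np.cos(th)+dz])
    return W(p,x)[0]
E
python3 - <<'E'
from h import *
from rig import r
for flip in(1,-1):
    for th,s in((LEAN,.2),(LEAN,.092),(0,.092),(0,.2)):
        print(flip,np.degrees(th),axpt(th,s).round(3),(lambda q:None if q is None else np.round(q,2))(r.inverse_kinematics(axpt(th,s),ori(th,flip))))
    for ly in(-.20,-.18,.02):
        for jaw in"xy":
            p=W([0,ly,.136],X0)[0];q=r.inverse_kinematics(p,ori(0,flip,jaw=jaw));print(jaw,ly,None if q is None else np.round(q,2))
E
```

```text
1 25.0 [ 0.44  -0.042  0.267] [-0.44 -0.22 -0.46  0.95  0.21 -0.47]
1 25.0 [ 0.486 -0.039  0.169] [-0.37 -0.09 -0.64  0.63  0.18 -0.41]
1 0.0 [ 0.526 -0.036  0.172] [-0.22  0.27 -0.09  1.21  0.   -0.3 ]
1 0.0 [ 0.526 -0.036  0.28 ] [-0.22  0.26  0.18  1.49  0.   -0.3 ]
x -0.2 [-0.55  0.4  -0.    1.17  0.    0.95]
y -0.2 [-0.55  0.4  -0.    1.17  0.   -0.62]
x -0.18 [-0.52  0.38 -0.03  1.16  0.    0.97]
y -0.18 [-0.52  0.38 -0.03  1.16  0.   -0.6 ]
x 0.02 [-0.19  0.29 -0.17  1.11  0.    1.31]
y 0.02 [-0.19  0.29 -0.17  1.11  0.   -0.26]
-1 25.0 [ 0.44  -0.042  0.267] [-0.44 -0.22 -0.46  0.95  0.21  2.67]
-1 25.0 [ 0.486 -0.039  0.169] [-0.37 -0.09 -0.64  0.63  0.18  2.73]
-1 0.0 [ 0.526 -0.036  0.172] [-0.22  0.27 -0.09  1.21  0.    2.84]
-1 0.0 [ 0.526 -0.036  0.28 ] [-0.22  0.26  0.18  1.49  0.    2.84]
x -0.2 [-0.55  0.4  -0.    1.17  0.   -2.2 ]
y -0.2 [-0.55  0.4  -0.    1.17  0.    2.52]
x -0.18 [-0.52  0.38 -0.03  1.16  0.   -2.17]
y -0.18 [-0.52  0.38 -0.03  1.16  0.    2.54]
x 0.02 [-0.19  0.29 -0.17  1.11  0.   -1.83]
y 0.02 [-0.19  0.29 -0.17  1.11  0.    2.88]
```

Run:
```python
from h import *
from rig import r
p=r.sense()["tool_pos"];
r.move_l(p+[0,0,.1],velocity=.2)
r.movep(axpt(LEAN,.22),ori(LEAN,1))
r.move_l(axpt(LEAN,.125),velocity=.1)
s=r.sense();print(s["time"],s["wrist_force"].round(2),s["tool_pos"],axpt(LEAN,.125))
for n in("scene","top"):
    c=r.read_camera(n)["pixels"][:,:,::-1];cv2.imwrite(f"pics/{n}1.png",c)
a=cv2.imread("pics/scene1.png")[85:205,290:450]
cv2.imwrite("pics/cs1.png",cv2.resize(a,None,fx=5,fy=5,interpolation=cv2.INTER_CUBIC))
```

```text
3.6333 [-0.99  0.04  0.58] [ 0.47215924 -0.03982281  0.1992906 ] [ 0.47201694 -0.03968432  0.19878251]
```

View pics/cs1.png

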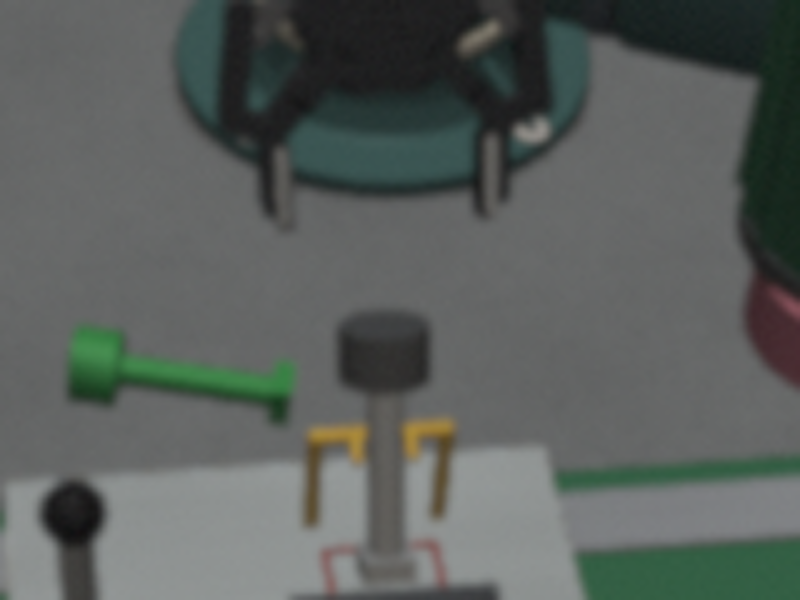

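View pics/top1.png

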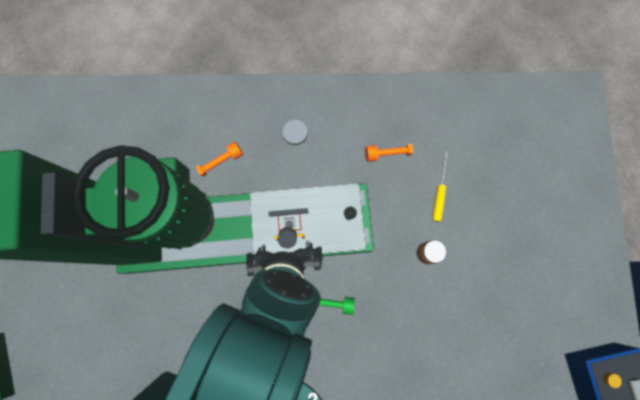

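```bash
python3 - <<'E'
from h import *
for n in("scene","top"):
  for s in(.128,.114,.125,.138,.15):
    for dy in(0,-.0425,.0425):
      print(n,s,dy,proj(n,axpt(LEAN,s,dy)).round(1), ((proj(n,axpt(LEAN,s,dy))-[290,85])*5).round(0) if n=="scene" else "")
E
python3 - <<'E'
import cv2
a=cv2.imread("pics/top1.png")[190:290,225:375]
cv2.imwrite("pics/ct1.png",cv2.resize(a,None,fx=5,fy=5,interpolation=cv2.INTER_CUBIC))
E
```

```text
scene 0.128 0 [[366.1 149.4]] [[380. 322.]]
scene 0.128 -0.0425 [[347.9 150.6]] [[289. 328.]]
scene 0.128 0.0425 [[384.2 148.2]] [[471. 316.]]
scene 0.114 0 [[366.1 155.1]] [[381. 351.]]
scene 0.114 -0.0425 [[348.  156.3]] [[290. 357.]]
scene 0.114 0.0425 [[384.2 153.9]] [[471. 345.]]
scene 0.125 0 [[366.1 150.6]] [[380. 328.]]
scene 0.125 -0.0425 [[347.9 151.8]] [[289. 334.]]
scene 0.125 0.0425 [[384.2 149.4]] [[471. 322.]]
scene 0.138 0 [[366.  145.3]] [[380. 301.]]
scene 0.138 -0.0425 [[347.7 146.5]] [[289. 307.]]
scene 0.138 0.0425 [[384.2 144.1]] [[471. 295.]]
scene 0.15 0 [[366.  140.3]] [[380. 276.]]
scene 0.15 -0.0425 [[347.6 141.5]] [[288. 282.]]
scene 0.15 0.0425 [[384.3 139.1]] [[471. 270.]]
top 0.128 0 [[286.7 239.4]] 
top 0.128 -0.0425 [[305.8 237.7]] 
top 0.128 0.0425 [[267.5 241. ]] 
top 0.114 0 [[287.  237.2]] 
top 0.114 -0.0425 [[305.8 235.6]] 
top 0.114 0.0425 [[268.1 238.9]] 
top 0.125 0 [[286.7 238.9]] 
top 0.125 -0.0425 [[305.8 237.2]] 
top 0.125 0.0425 [[267.6 240.6]] 
top 0.138 0 [[286.5 240.9]] 
top 0.138 -0.0425 [[305.8 239.2]] 
top 0.138 0.0425 [[267.1 242.6]] 
top 0.15 0 [[286.2 242.8]] 
top 0.15 -0.0425 [[305.8 241.1]] 
top 0.15 0.0425 [[266.6 244.6]]
```

View pics/ct1.png

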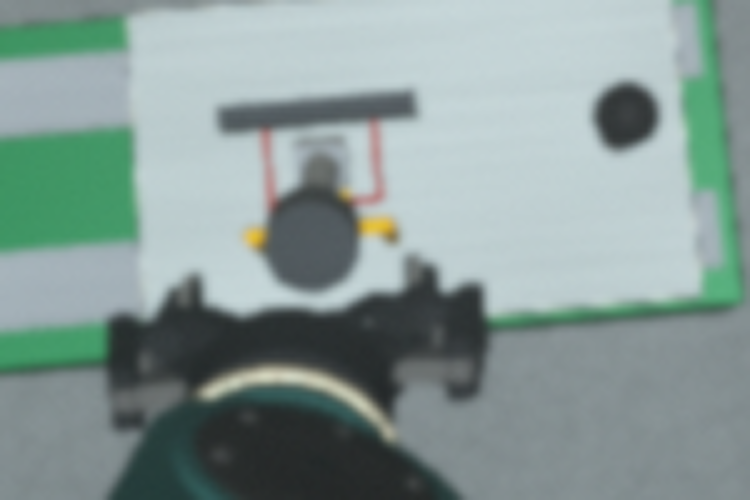

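```bash
cat >> h.py <<'E'
def tri(a,b):
    f=lambda P:np.r_[(proj("scene",P)-a).ravel(),(proj("top",P)-b).ravel()]
    s=least_squares(f,[.5,0,.2]);return s.x,s.fun
def loc(P,x=X0):
    c,s=np.cos(x[2]),np.sin(x[2]);d=np.array(P)-[x[0],x[1],0]
    return np.array([c*d[0]+s*d[1],-s*d[0]+c*d[1],d[2]])
E
python3 - <<'E'
from h import *
from rig import r
S=lambda u:(np.array(u)+.5)/5-.5+[290,85]
T=lambda u:(np.array(u)+.5)/5-.5+[225,190]
for a,b in(((285,222),(412,260)),((487,212),(195,277))):
    P,e=tri(S(a),T(b));print(loc(P).round(4),e.round(2))
s=r.sense();print(loc(s["tool_pos"]),R.from_quat(s["orientation"]).as_matrix().round(3))
# pixels of head: triangulate
P,e=tri(S((384,330)),T((314,240)));print(loc(P).round(4),e)
E
```

```text
[-0.0687 -0.0455  0.2553] [-0.15  0.   -0.14 -0.  ]
[-0.0677  0.0453  0.2544] [-0.4   0.03 -0.37 -0.03]
[-5.39285421e-02 -1.82542714e-04  1.99345789e-01] [[-0.903 -0.077  0.422]
 [-0.07   0.997  0.032]
 [-0.423 -0.    -0.906]]
[-0.0514 -0.0009  0.2014] [-0.46914054  0.01826197 -0.44938107 -0.01986028]
```

Run:
```python
from h import *
from rig import r
s=r.sense();print(s["time"],s["tool_pos"],np.abs(s["qvel"]).max(),s["grip_width"])
c=r.read_camera("scene")["pixels"][:,:,::-1]
d=r.read_camera("top")["pixels"][:,:,::-1]
a=np.hstack([cv2.resize(c[85:205,310:440],None,fx=3,fy=3,interpolation=cv2.INTER_CUBIC),cv2.resize(d[190:310,225:355],None,fx=3,fy=3,interpolation=cv2.INTER_CUBIC)])
cv2.imwrite("pics/c2.png",a)
```

```text
3.7333 [ 0.47214746 -0.03985727  0.19934579] 0.0018432397462217775 0.08524937806527001
```

View pics/c2.png

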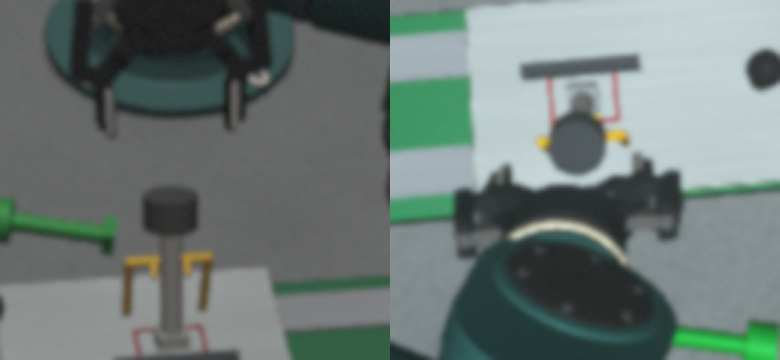

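Run:
```python
from h import *
o=R.from_quat([ 9.81458177e-01,  1.91675872e-01, -2.14001163e-06, -4.55900589e-04])
P=np.array([ 0.19748992, -0.48615008,  0.19267776])
for n in("scene","top"):
  for d in(0,.013,.056):
    for w in(-.0425,.0425):
      print(n,d,w,proj(n,P+o.apply([0,w,-d])).round(1))
a=cv2.imread("pics/scene0.png")[0:100,130:240];b=cv2.imread("pics/top0.png")[320:400,450:570]
cv2.imwrite("pics/c3.png",np.hstack([cv2.resize(a,(396,360),interpolation=3),cv2.resize(b,(396,264),interpolation=3)[:360] if 0 else cv2.copyMakeBorder(cv2.resize(b,(396,264),interpolation=3),0,96,0,0,0)]))
```

```text
scene 0 -0.0425 [[212.7  82.1]]
scene 0 0.0425 [[181.9  89.3]]
scene 0.013 -0.0425 [[211.6  78. ]]
scene 0.013 0.0425 [[180.6  85.3]]
scene 0.056 -0.0425 [[208.1  64.2]]
scene 0.056 0.0425 [[176.1  71.4]]
top 0 -0.0425 [[478.6 374.6]]
top 0 0.0425 [[514.3 358.2]]
top 0.013 -0.0425 [[481.1 376.1]]
top 0.013 0.0425 [[517.2 359.5]]
top 0.056 -0.0425 [[489.7 381.5]]
top 0.056 0.0425 [[527.7 363.9]]
```

View pics/c3.png

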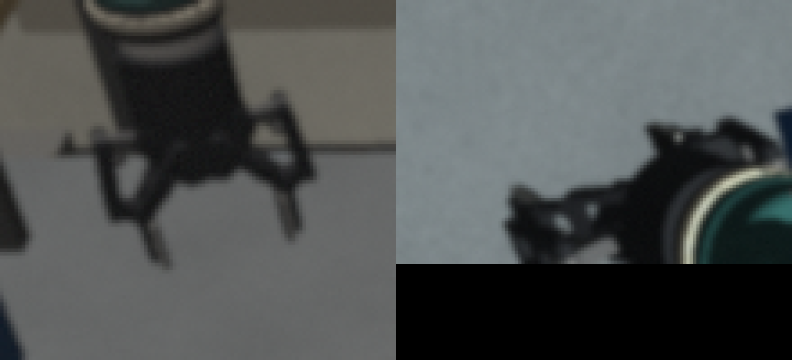

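The fingertips appear about 56 mm behind the reported TCP, at (347,129) and (387,127) in the scene view. Only about 13 mm was expected. I'll back off and check with the fingers shut.

Run:
```python
from h import *
from rig import r
r.move_l(axpt(LEAN,.19),velocity=.15)
r.gripper_close()
s=r.sense();print(s["time"],loc(s["tool_pos"]),s["grip_width"])
c=r.read_camera("scene")["pixels"][:,:,::-1]
d=r.read_camera("top")["pixels"][:,:,::-1]
cv2.imwrite("pics/c4.png",np.hstack([cv2.resize(c[55:175,310:440],None,fx=3,fy=3,interpolation=cv2.INTER_CUBIC),cv2.resize(d[190:310,225:355],None,fx=3,fy=3,interpolation=cv2.INTER_CUBIC)]))
r.gripper_open();print(r.sense()["time"])
for n in("scene","top"): print(n,proj(n,s["tool_pos"]))
```

```text
5.1833 [-8.15181564e-02 -2.26433008e-06  2.57682200e-01] -0.000394385417507959
6.0667
scene [[365.82817109 123.20017483]]
top [[285.36253754 249.62587615]]
```

View pics/c4.png

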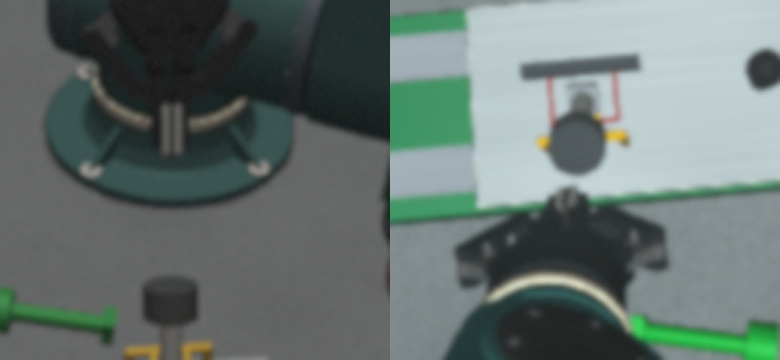

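Run:
```python
from h import *
for b in((285,254),(285.2,256.5),(285.2,258)):
    P,e=tri(np.array((367.2,106.5)),np.array(b));d=loc(P)-[-.0815,0,.2577];print(loc(P).round(4),e.round(2),"back",d@[-.4226,0,.9063],"perp",d@[.9063,0,.4226])
```

```text
[-9.240e-02  1.000e-04  2.958e-01] [-1.06  0.04 -0.94 -0.04] back 0.039139926719639465 perp 0.006222287987692778
[-0.0971  0.0006  0.2922] [-1.21  0.05 -1.08 -0.05] back 0.0378316296825502 perp 0.000457904376485338
[-0.0999  0.0011  0.29  ] [-1.25  0.05 -1.11 -0.05] back 0.037041008618609664 perp -0.003013166506973728
```

The shut fingertips at (367,107) in the scene view sit about 40 mm behind the reported TCP, so the real tool is shorter than reported. I'll approach in stages and go by the images.

Run:
```python
from h import *
from rig import r
r.move_l(axpt(LEAN,.092),velocity=.12)
print(r.sense()["wrist_force"].round(2))
r.move_l(axpt(LEAN,.058),velocity=.06)
s=r.sense();print(s["time"],loc(s["tool_pos"]),s["wrist_force"].round(2))
c=r.read_camera("scene")["pixels"][:,:,::-1]
d=r.read_camera("top")["pixels"][:,:,::-1]
cv2.imwrite("pics/c5.png",np.hstack([cv2.resize(c[105:225,310:430],None,fx=4,fy=4,interpolation=cv2.INTER_CUBIC),cv2.resize(d[190:310,245:325],None,fx=4,fy=4,interpolation=cv2.INTER_CUBIC)]))
```

```text
[0.38 0.02 0.36]
7.75 [-2.56774982e-02 -1.63963354e-05  1.38258776e-01] [ 0.6   0.05 -0.03]
```

View pics/c5.png

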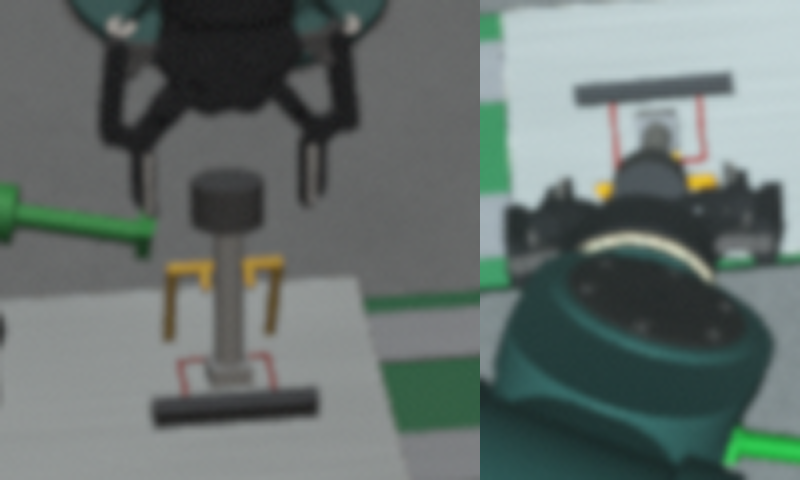

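Fingertips at crop (148,212) and (311,205) straddle the head at (227,202). The midline is about 1 mm to +y. No contact yet. I'll go 9 mm deeper, shift slightly and grip.

Run:
```python
from h import *
from rig import r
r.move_l(axpt(LEAN,.049,dy=-.0008),velocity=.04)
s=r.sense();print(s["time"],s["wrist_force"].round(2))
r.gripper_close()
s=r.sense();print(s["time"],s["grip_width"],s["wrist_force"].round(2),s["moment"].round(3),loc(s["tool_pos"]))
c=r.read_camera("scene")["pixels"][:,:,::-1]
d=r.read_camera("top")["pixels"][:,:,::-1]
cv2.imwrite("pics/c6.png",np.hstack([cv2.resize(c[105:225,310:430],None,fx=4,fy=4,interpolation=cv2.INTER_CUBIC),cv2.resize(d[190:310,245:325],None,fx=4,fy=4,interpolation=cv2.INTER_CUBIC)]))
```

```text
8.225 [-0.2   0.19 -0.69]
8.6917 0.04306579744900327 [-2.72  1.61  4.69] [0.178 0.424 0.047] [-0.02182912 -0.00078115  0.13018334]
```

View pics/c6.png

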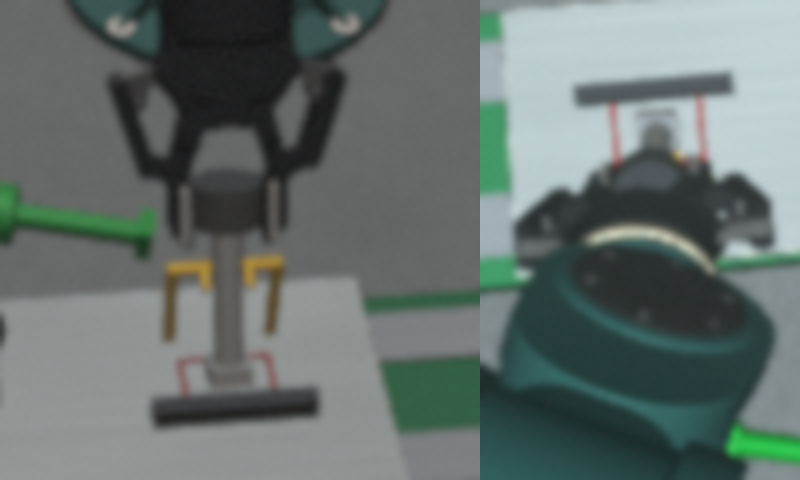

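The head is gripped at 43 mm between the pads at crop (185,210) and (270,210), with only small forces. Now I'll rotate it about the foot edge.

Run:
```python
from h import *
from rig import r
for i,a in enumerate((20,15,10,5,0)):
    th=np.deg2rad(a)
    r.move_l(axpt(th,.049,dy=-.0008,dz=.0003*(i+1)),ori(th,1),velocity=.03)
    s=r.sense();print(a,round(s["time"],2),s["wrist_force"].round(2),s["moment"].round(3),s["grip_width"])
    if np.linalg.norm(s["wrist_force"])>45: break
c=r.read_camera("scene")["pixels"][:,:,::-1]
d=r.read_camera("top")["pixels"][:,:,::-1]
cv2.imwrite("pics/c7.png",np.hstack([cv2.resize(c[105:225,310:430],None,fx=4,fy=4,interpolation=cv2.INTER_CUBIC),cv2.resize(d[180:300,245:325],None,fx=4,fy=4,interpolation=cv2.INTER_CUBIC)]))
```

```text
20 9.09 [-0.07 -2.09  2.46] [-0.76   0.056 -0.202] 0.04287795797552506
15 9.39 [ 0.27 -2.19  0.12] [-0.72   0.004 -0.116] 0.042889913382231665
10 9.69 [-0.21 -1.18 -3.42] [-0.537 -0.056 -0.065] 0.043146041440640444
5 9.99 [ 0.29  0.06 -7.32] [0.048 0.121 0.083] 0.04281686266599172
0 10.28 [-0.2  -0.11 -6.52] [ 0.007  0.005 -0.007] 0.04300049160105306
```

View pics/c7.png

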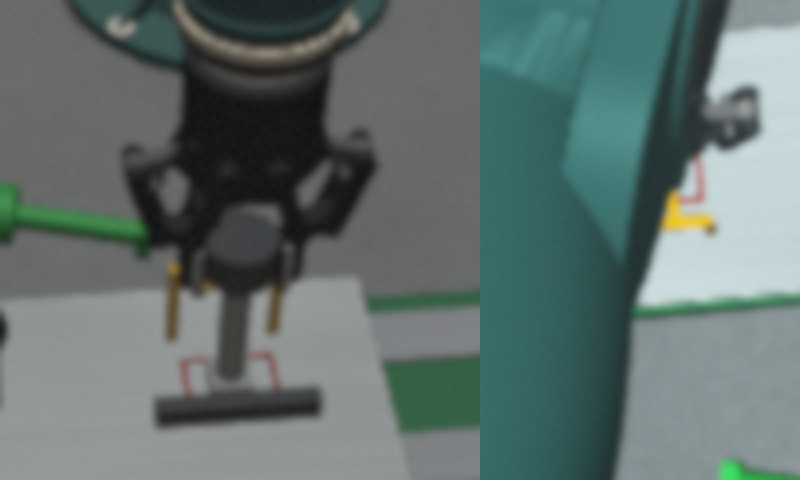

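Run:
```python
from h import *
for z in(.08,.092,.18,.208): print(z,((proj("scene",W([0,0.001,z],X0))-[310,105])*4).round(1))
print(((proj("scene",W([[-.025,-.025,.08],[-.025,.025,.08],[.018,-.05,.096],[.018,.05,.096]],X0))-[310,105])*4).round(1))
for z in(.08,.14): print(((proj("scene",W([[-.042,-.028,z],[-.042,.028,z]],X0))-[310,105])*4).round(1))
c=cv2.imread("pics/c7.png")[200:450,120:340];cv2.imwrite("pics/c8.png",cv2.resize(c,None,fx=2.4,fy=2.4,interpolation=3))
```

```text
0.08 [[227.5 384.8]]
0.092 [[228.6 372.1]]
0.18 [[237.8 271.8]]
0.208 [[240.9 236.9]]
[[180.2 357.1]
 [259.9 351.4]
 [148.7 396.7]
 [314.3 384.7]]
[[172.  337.1]
 [260.4 330.8]]
[[175.4 270.9]
 [267.7 264.5]]
```

View pics/c8.png

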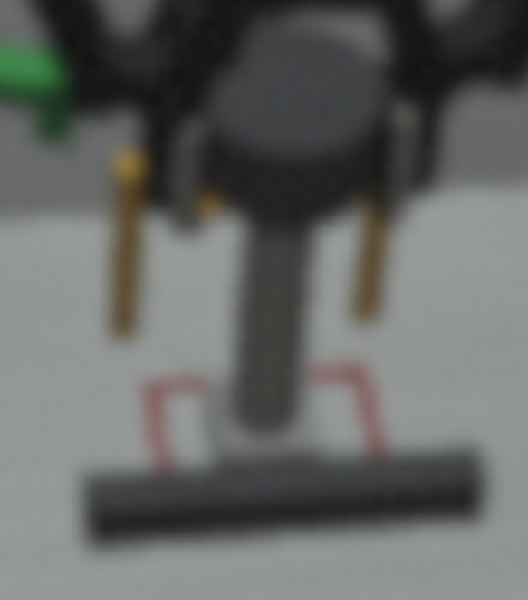

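Upright and hanging at about 6.5 N, with the foot in the outline at crop (268,430). Now lowering to touch.

Run:
```python
from h import *
from rig import r
r.dwell(.3)
f0=r.sense()["wrist_force"][2];print(f0)
for k in range(1,14):
    r.move_l(axpt(0,.049,dy=-.0008,dz=.0015-.0003*k),velocity=.006)
    r.dwell(.08)
    s=r.sense();print(k,round(s["time"],2),s["wrist_force"].round(2),s["moment"].round(3))
    if s["wrist_force"][2]-f0>3: break
```

```text
-6.543597284183001
1 11.02 [-0.17  0.46 -7.78] [ 0.011 -0.021  0.001]
2 11.35 [ 0.27 -0.23 -7.  ] [ 0.005 -0.016 -0.007]
3 11.68 [-0.34  0.34 -7.14] [ 0.02  -0.024  0.002]
4 12.02 [ 0.89 -0.35 -6.29] [ 0.044 -0.023 -0.016]
5 12.35 [0.78 1.23 1.52] [ 0.116  0.091 -0.044]
```

Run:
```python
from h import *
from rig import r
s=r.sense();print(s["wrist_force"].round(2),s["moment"].round(3))
r.gripper_open()
s=r.sense();print(s["time"],s["wrist_force"].round(2),s["moment"].round(3),s["grip_width"])
c=r.read_camera("scene")["pixels"][:,:,::-1]
r.dwell(.4)
c2=r.read_camera("scene")["pixels"][:,:,::-1]
cv2.imwrite("pics/c9.png",np.hstack([cv2.resize(k[105:225,310:410],None,fx=4,fy=4,interpolation=3) for k in(c,c2)]))
```

```text
[0.78 1.23 1.52] [ 0.116  0.091 -0.044]
12.85 [ 0.13 -0.43  0.05] [-0.025  0.015 -0.001] 0.08539586570152165
```

View pics/c9.png

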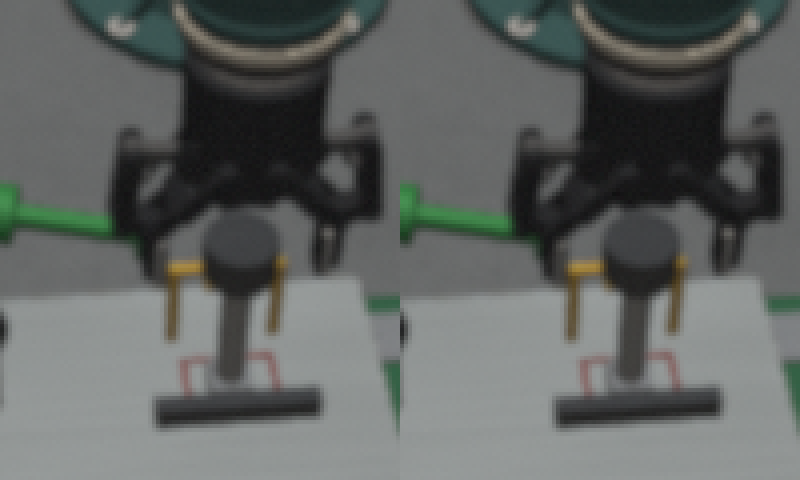

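Run:
```python
from h import *
from rig import r
p=r.sense()["tool_pos"]
r.move_l(p+[0,0,.04],velocity=.04)
r.move_l(p+[0,0,.15],velocity=.12)
r.movep(W([0,-.225,.25],X0)[0],ori(0,1,jaw="x"))
r.gripper_close()
s=r.sense();print(s["time"],loc(s["tool_pos"]))
c=r.read_camera("scene")["pixels"][:,:,::-1]
d=r.read_camera("top")["pixels"][:,:,::-1]
cv2.imwrite("pics/scene9.png",c);cv2.imwrite("pics/top9.png",d)
cv2.imwrite("pics/c10.png",cv2.resize(c[105:225,270:430],None,fx=5,fy=5,interpolation=3))
cv2.imwrite("pics/c11.png",cv2.resize(d[175:275,235:385],None,fx=5,fy=5,interpolation=3))
```

```text
17.45 [-4.08114849e-06 -2.25012176e-01  2.50001209e-01]
```

View pics/c10.png

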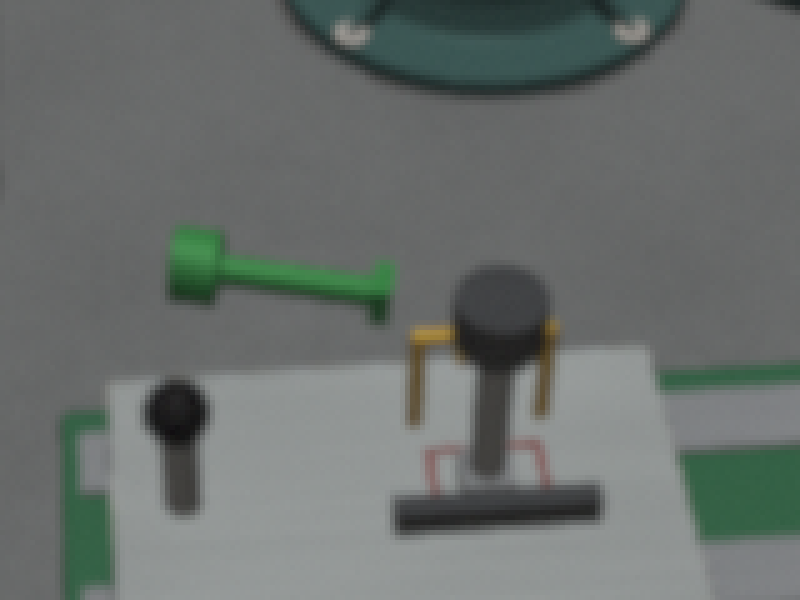

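View pics/c11.png

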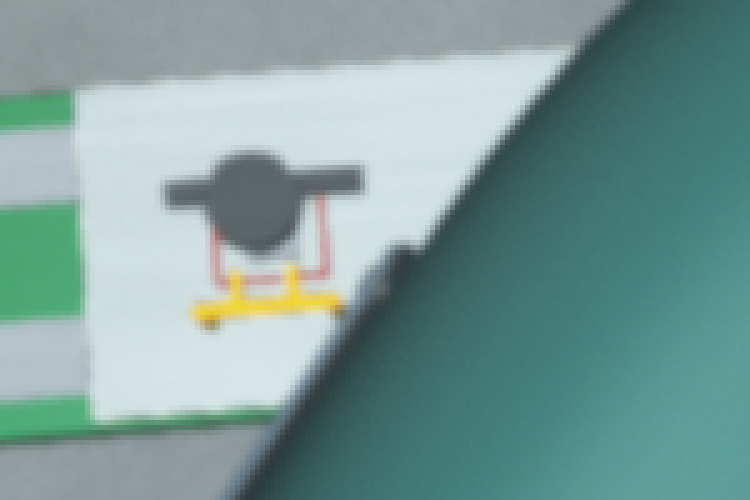

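The punch stands free with its foot in the outline, at crop (488,475). In the top view its head is at (253,202). Lowering behind the ball at crop (177,412).

Run:
```python
from h import *
from rig import r
r.move_l(W([0,-.225,.097],X0)[0],velocity=.12)
r.move_l(W([0,-.19,.097],X0)[0],velocity=.05)
s=r.sense();print(s["time"],s["wrist_force"].round(2))
c=r.read_camera("scene")["pixels"][:,:,::-1]
cv2.imwrite("pics/c12.png",cv2.resize(c[75:225,230:430],None,fx=4,fy=4,interpolation=3))
```

```text
19.825 [-0.06 -0.26  0.21]
```

View pics/c12.png

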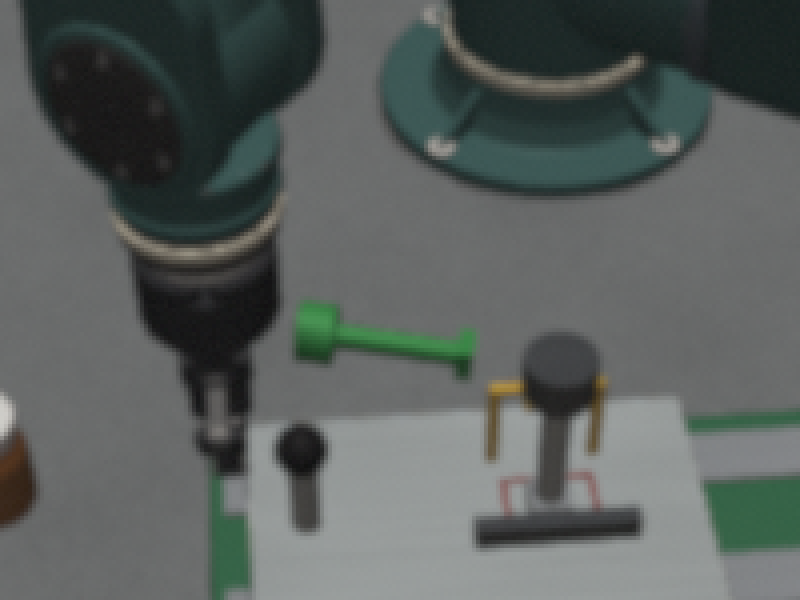

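Run:
```python
from h import *
from rig import r
ly=-.19;f0=r.sense()["wrist_force"]
n=R.from_euler("z",X0[2]).apply([0,1,0])
r.move_l(W([0,-.180,.097],X0)[0],velocity=.03);ly=-.180
while ly<-.160:
    ly+=.001
    r.move_l(W([0,ly,.097],X0)[0],velocity=.008)
    s=r.sense();f=(s["wrist_force"]-f0)@n
    print(round(ly,4),round(s["time"],2),round(f,2))
    if f<-1.8: break
```

```text
-0.179 20.63 0.67
-0.178 20.91 0.84
-0.177 21.18 0.37
-0.176 21.46 1.08
-0.175 21.73 -1.17
-0.174 22.01 -2.91
```

Contact at about y = -0.1745 with 3 N. Pushing slowly.

Run:
```python
from h import *
from rig import r
n=R.from_euler("z",X0[2]).apply([0,1,0])
for ly,v in((-.150,.015),(-.09,.025)):
    r.move_l(W([0,ly,.097],X0)[0],velocity=v)
    s=r.sense();print(ly,round(s["time"],2),s["wrist_force"].round(2),round(s["wrist_force"]@n,2))
c=r.read_camera("scene")["pixels"][:,:,::-1]
cv2.imwrite("pics/c13.png",cv2.resize(c[75:225,270:470],None,fx=4,fy=4,interpolation=3))
```

```text
-0.15 23.76 [ 0.75 -3.18  0.4 ] -3.23
-0.09 26.31 [ 1.75 -2.62  0.6 ] -2.75
```

View pics/c13.png

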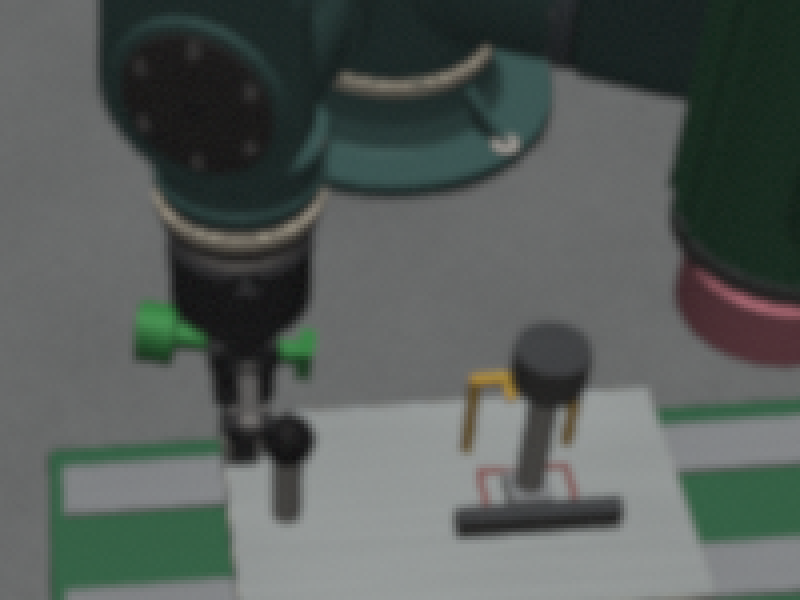

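The punch is steady at crop (540,480), the finger is on the ball at (290,437), and the force is a constant 3 N.

Run:
```python
from h import *
from rig import r
n=R.from_euler("z",X0[2]).apply([0,1,0])
for ly,v in((-.04,.025),(.008,.022)):
    r.move_l(W([0,ly,.097],X0)[0],velocity=v)
    s=r.sense();print(ly,round(s["time"],2),s["wrist_force"].round(2),round(s["wrist_force"]@n,2))
    if s["wrist_force"]@n<-8: break
c=r.read_camera("scene")["pixels"][:,:,::-1]
cv2.imwrite("pics/c14.png",cv2.resize(c[50:240,310:560],None,fx=3.2,fy=3.2,interpolation=3)[:600])
```

```text
-0.04 28.51 [ 0.47 -3.03  0.15] -3.06
0.008 30.84 [ 0.91 -2.57  0.14] -2.63
```

View pics/c14.png

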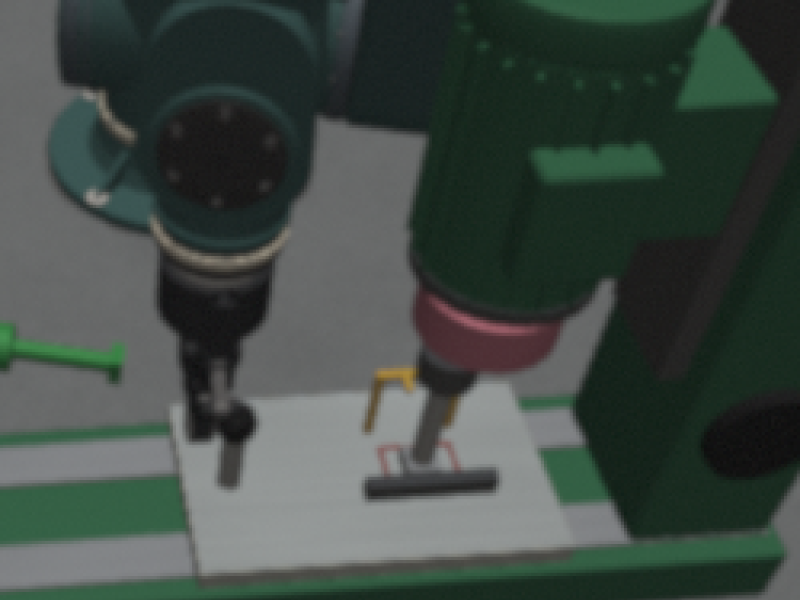

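Still upright under the wheel's near edge, at crop (428,440), and the arm is clear of the motor. Now the last 16 mm in slow steps until the stop.

Run:
```python
from h import *
from rig import r
n=R.from_euler("z",X0[2]).apply([0,1,0])
r.move_l(W([0,.017,.097],X0)[0],velocity=.012);ly=.017
while ly<.035:
    ly+=.0008
    r.move_l(W([0,ly,.097],X0)[0],velocity=.006)
    s=r.sense();f=s["wrist_force"]@n;print(round(ly,4),round(s["time"],2),round(f,2))
    if f<-9: break
```

```text
0.0178 32.08 -2.1
0.0186 32.36 -2.31
0.0194 32.64 -2.88
0.0202 32.92 -2.23
0.021 33.21 -2.16
0.0218 33.49 -0.84
0.0226 33.77 -2.26
0.0234 34.06 -5.43
0.0242 34.34 -11.79
```

Run:
```python
from h import *
from rig import r
r.move_l(W([0,.021,.097],X0)[0],velocity=.01)
r.move_l(W([0,-.04,.097],X0)[0],velocity=.06)
r.move_l(W([0,-.06,.25],X0)[0],velocity=.12)
s0=r.sense()["tool_pos"]
r.movep(W([0,-.30,.25],X0)[0],ori(0,1,jaw="x"))
r.dwell(.5)
s=r.sense();print(s["time"],s["wrist_force"].round(2))
for nme in("scene","top"):
    cv2.imwrite(f"pics/{nme}F.png",r.read_camera(nme)["pixels"][:,:,::-1])
c=cv2.imread("pics/sceneF.png")
X=np.r_[W([0,.2,0],X0)[0][:2],X0[2]]
for q in proj("scene",W(np.array([[0,-150,146],[85,-185,80],[85,95,80],[18,-50,96],[18,50,96]])/1e3,X)): cv2.drawMarker(c,tuple(int(round(v)) for v in q),(0,0,255),0,3,1)
cv2.imwrite("pics/c15.png",cv2.resize(c[90:240,370:530],None,fx=4,fy=4,interpolation=3))
```

```text
38.8583 [-0.25  0.14  0.03]
```

View pics/c15.png

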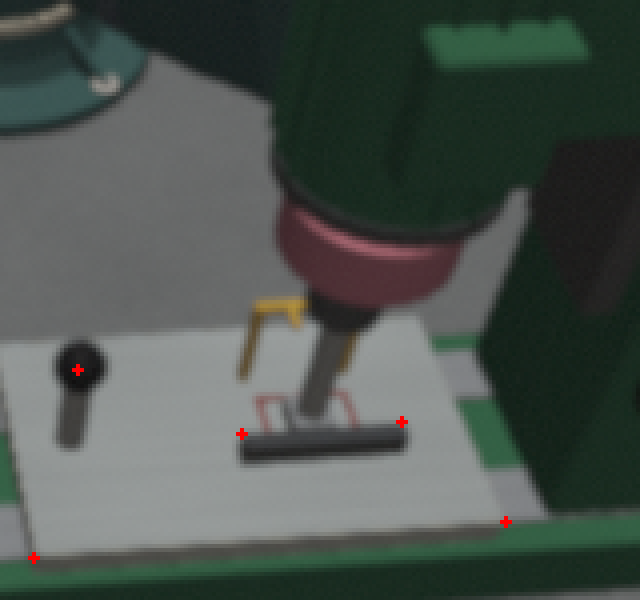

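View pics/topF.png

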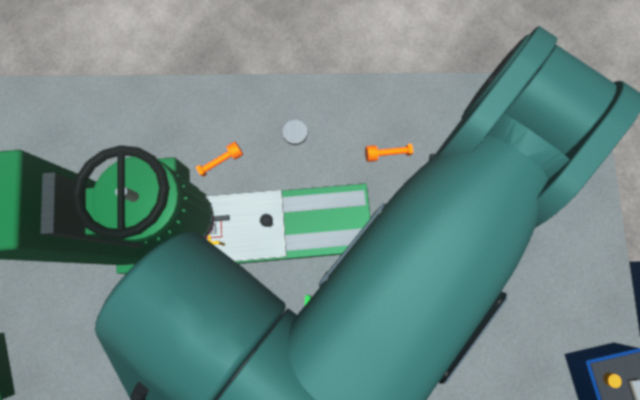

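View pics/sceneF.png

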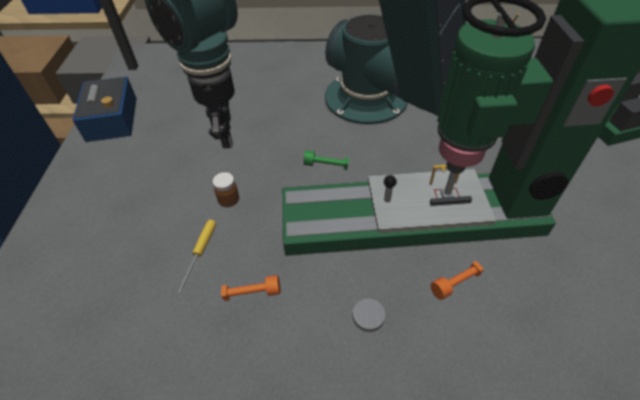

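Run:
```python
from rig import r
r.dwell(.3);print(r.sense()["time"],r.sign_off())
```

```text
the job is handed in; nothing more can be done
39.2583 None
```

The job is handed in at 39.3 s of the 72 s allowed: the punch stands upright under the wheel and the carriage is fully in.

**Punch:** I gripped it by its head, rotated it upright about its foot edge and lifted it about 1.5 mm. I then set it down inside the red outline and let go. It stood free for about 9 s before I touched the handle.

**Carriage:** I pushed the ball slowly with closed fingers at a steady 3 N or so, until the force rose to about 12 N at the stop, then backed well away.

**Last checks:**
- **Position:** the last pictures show the punch upright in the outline under the wheel. The carriage matches its projected fully-in position to about a pixel.
- **Bystanders:** the screwdriver, jar and disc are where they were at the start in the scene picture. The arm hid the screwdriver and jar in the last top view.
- **Contact:** the wrist force was near zero, so the robot was touching nothing.

**What disagreed:**
- The visible fingertips sat about 40 mm behind the reported TCP, so I worked from the images and the force readings.
- The carriage moved about 1.5 mm inward while I was tipping the punch.

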